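Break the damp-tub lid off its sticky seal and hold it just open

ROBOT

A 6-joint arm with a two-finger parallel gripper is mounted at the origin on the work surface. World frame = base frame: x ahead of the robot, y to its left, z up, the work surface at z = 0. Lengths are in mm, angles in rad, forces in N, time in s.
With the tool pointing down it reaches from about 350 to 800 mm from the base axis. Payload 7.3 kg.
Tool frame: the origin (TCP) lies midway between the tips of the shut fingers; the grasp point (between the pads) lies 19 mm behind it (manip.grasp_offset is the distance from the TCP to the grasp point, in mm); z points along the fingers, y is the direction in which the jaws open and shut (so a half turn about z gives the same grasp; the last joint's range is limited). The gripper opens to 85 mm and grips with 20 to 120 N. Pads are 22 mm wide; open, the fingers measure 114 mm over their backs; the gripper's body (76 mm by 85 mm) begins 54 mm behind the grasp point. The pads swing forward as they close: fully open they stand 13 mm farther back than shut.
Start: joints at [1.051, 0.342, 1.524, -0, 1.275, -0.146], TCP at [191.694, 488.772, 231.322] pointing down, gripper open.
Joint ranges: [-2.53, 2.53], [-0.77, 2.02], [0.04, 2.7], [-1, 4.14], [0.28, 2.66], [-3.11, 3.11]. Speed limits (rad/s): [2.57, 2.57, 3.14, 3.14, 3.14, 3.14].

INTERFACE

Orientations are given as a unit quaternion [w, x, y, z].
In Python, from bench import manip, viewer, finish_job gives the robot as it stands.
- The arm moves only by the tool drive_tool, never from a script. Its argument "series" is a list of rows, each a list of 7 numbers: the shift along the tool's x, y, z in cm, then the turn, a rotation vector about the tool's x, y, z in rad, then the closure, from -1 (fully open) to 1 (shut). In form: [[dx, dy, dz, rx, ry, rz, fingers], ...]. A call has 1 to 10 rows; each row shifts and turns the pose as measured when the row begins, along the tool's axes as they then stand; what a row does not reach is not made up. A row lasts 1/10 s, in which the tool goes at most 50 mm and 8.59 degrees, less where a joint would pass 70% of its speed; a pose out of reach is approached as far as the arm can. A call is refused whole if a number of a shift passes 5 or a number of a turn 0.15, either way. A call with a gripper value outside its range is refused whole. The fingers move at their own pace and stop on an object; "squeeze" is the grip in N (left out, the last holds). Time passes only in rows, so rows that do not move let the fingers close. It gives the time, the measured TCP pose, the force and the opening at its end, in the units of the state.
- manip.get_state(): the state, without advancing time (a new reading comes with each control period).
- viewer.camera(name): name is "side" or "top"; returns (picture, depth): 420x560x3 uint8, red, green, blue; 420x560 float32, mm along the optical axis (not along the pixel's ray), 0 where there is no reading.
- viewer.get_calibration(name): a dict with "fov_y" (degrees; the focal length in pixels is half the picture's height over the tangent of half this angle, whatever the lens; pixels are square), "cx", "cy" (the principal point, pixels), "rvec" (rotation vector, rad) and "tvec" (3), from world to camera coordinates, as OpenCV has them. Camera axes: x right, y down, z forward; pixel columns grow to the right and rows downward; lengths in mm; the calibration is good to about 2 mm. A picture is of the moment at which its call begins. get_calibration takes no time and is no camera call.
- finish_job(): hands the job in, once; it reports no verdict.
Trained networks look in the newest picture that a camera, given by its name, has taken for a name from the list of things; names that differ only in an ending like _2 or _b are one class to them, and where a whole thing is asked for, a point or a joint stands for the part that bears it (a point fixed in the world has none). Each returns a list of dicts, best first, with "p" (0 to 1); they miss things now and then, are a little off and sometimes report something else, mostly with a low value. They report only what shows in the picture. A call takes as long as a camera call.
- viewer.search_frame(camera, thing): "point" ([column, row] as shares, 0 to 1, of the picture: columns of its width, rows of its height, amid what is visible of it).
- viewer.mark_of(camera, thing): "point" ([column, row] as shares, 0 to 1, of the picture: columns of its width, rows of its height: a listed point, or the origin of a listed thing).
The state is a dict: "time": time; "joints": joint angles; "joint_velocities": joint speeds; "joint_efforts": joint torques, N m; "position": TCP position; "tcp_rot": TCP orientation; "force": force on the tool from outside, world axes, zero at the start; "torque": the same for the moment, N m; "finger_gap": opening from 0.0 (shut) to 1.0 (fully open).
Only numpy, scipy, OpenCV 4.12 (cv2) and the standard library are available. Lean on these libraries where they do the work, as an engineer would, in place of code of your own. Each camera call takes 0.05 s, during which the arm holds its last target.

TASK

The tub of leather-hard pots needs a breath of air, but someone has parked the roll of masking tape over the knob of its lid: draw the roll up off the knob and set it down flat on a clear part of the modelling board, without dropping it. Then take the lid by its knob, pull it free of the sticky rubber seal without snatching it high into the air, and hold it still and level right over the tub, two to three centimetres above the rim, so that its wet underside drips back into the tub. Leave the other things on the board where they are, and finish while still holding the lid there.

Things in the scene. Friction and masses are not known exactly. Their poses are not given: they have to be found in the camera images.
- knob_center (a point): The knob in the middle of the lid: an upright plain aluminium cylinder, 22 mm in diameter and 40 mm tall. This point is on its axis half-way up: 20 mm above the lid's flat top, 26 mm above the underside of the lid's flange. z is along the knob. At the start the tape roll stands around it, and only the knob's top 2 mm stand out of the roll.
- tape_roll_center (a point): Roll of cream masking tape: a ring of 60 mm outer diameter, 32 mm bore, 38 mm high, 70 to 130 g. This point is its centre, half-way up; z is its axis. It starts standing on the lid's flat top, loosely around the knob.
- lid_under (a point): Centre of the underside of the flange of the white press-on lid, at the height of the rim when the lid is on. The lid is loose, 200 to 310 g: a round flange 184 mm across and 6 mm thick with a flat top, and below it a round plug, 153 mm across, that reaches 15 mm down into the tub's mouth. z is along the knob.
- damp_tub: Damp tub for leather-hard pots: round, clear plastic, 170 mm across (178 mm at the rim's band), 120 mm tall from its underside to its rim; weighed down with plaster, it does not move. Origin at the centre of its underside, on the board; z up.
- tub_rim (a point): Centre of the tub's mouth, at the height of the rim, 120 mm above its underside. A rubber lip inside the mouth grips a groove round the lid's plug: the upward pull needed (lid's weight included) climbs within 2 mm of rise to a peak of 11 to 18 N, then falls away; the lid is free after about 9 mm, and its plug is out of the mouth after 15 mm.
- board: Modelling board of plain fibreboard, lying fixed on the table: 560 mm (x) by 1060 mm (y), 15 mm thick; origin at the centre of its underside.
- tool_cup: Grey cup, 76 mm across and 95 mm tall, with modelling tools that stand up to 170 mm high; origin under its centre. Not to be disturbed.
- slip_jar: Closed jar, 64 mm across and 85 mm tall; origin under its centre. Not to be disturbed.
- pinch_pot: Small grey clay bowl, 84 mm across and 50 mm tall; origin under its centre. Not to be disturbed.

How it is judged (in metres and radians):
On the way, in this order (a step that is already met when the one before it is completed fails the run):
1. the tape roll is off the knob, lying flat on the board, let go and at rest, with the lid still on (z of tape_roll_center in the frame of board between 0.029 and 0.039 m and angle between the z axis of tape_roll_center and the z axis of board, either way round below 0.1 rad and x of tape_roll_center in the frame of board between -0.265 and 0.265 m and y of tape_roll_center in the frame of board between -0.515 and 0.515 m and contact force between tape_roll and the fingers below 0.05 N and contact force between tape_roll and damp_tub below 0.05 N and linear speed of tape_roll below 0.03 m/s and z of lid_under in the frame of tub_rim below 0.005 m), for 0.2 s.
2. the lid has come free of its seal, pulled by the knob (z of lid_under in the frame of tub_rim above 0.011 m and contact force between the fingers and knob above 0.5 N), for 0.1 s.
At the end, for the whole second after the job is handed in: The gripper holds the lid by its knob, still, over the tub and touching nothing else: the underside of its flange 15 to 40 mm above the rim, centred within 15 mm, level within 0.12 rad; the tape roll lies flat (within 0.1 rad) and at rest on the board, touching neither the gripper nor the tub (z of lid_under in the frame of tub_rim between 0.015 and 0.04 m and horizontal distance between lid_under and tub_rim below 0.015 m and angle between lid_under's own z axis and vertical below 0.12 rad and linear speed of lid below 0.02 m/s and contact force between the fingers and knob above 0.5 N and contact force between each of lid, tape_roll and damp_tub below 0.05 N and contact force between lid and tape_roll below 0.05 N and z of tape_roll_center in the frame of board between 0.029 and 0.039 m and angle between the z axis of tape_roll_center and the z axis of board, either way round below 0.1 rad and x of tape_roll_center in the frame of board between -0.265 and 0.265 m and y of tape_roll_center in the frame of board between -0.515 and 0.515 m and contact force between tape_roll and the fingers below 0.05 N and linear speed of tape_roll below 0.03 m/s); the arm keeps its last pose, push and grip.
It fails at once if the lid is snatched up more than 70 mm above the rim (z of lid_under in the frame of tub_rim above 0.07 m).
It fails at once if the roll is dropped or thrown (faster than 0.6 m/s out of the fingers) (linear speed of tape_roll above 0.6 m/s and contact force between tape_roll and the fingers below 0.05 N).
It fails at once if the tool cup is pushed more than 25 mm or knocked over (distance of tool_cup from where it was at the start of the episode above 0.025 m or angle between tool_cup's own z axis and vertical above 0.5 rad).
It fails at once if the jar is pushed more than 25 mm or knocked over (distance of slip_jar from where it was at the start of the episode above 0.025 m or angle between slip_jar's own z axis and vertical above 0.5 rad).
It fails at once if the clay bowl is pushed more than 25 mm or knocked over (distance of pinch_pot from where it was at the start of the episode above 0.025 m or angle between pinch_pot's own z axis and vertical above 0.5 rad).
It also fails if it takes over 48 s, if anything falls off the work surface, if the arm or the gripper's body presses on something with over 40 N, if the wrist force passes 120 N, or if a joint passes its speed limit or range.

## Working session

There is one attempt and no reset: what is moved stays moved. The work goes in short steps, Python scripts to look and compute and a tool call to move; the robot and the scene stay as the last step left them, time stands still between calls to the robot, and variables do not carry over. Pictures are saved under pics/ and viewed, and the job is handed in when it is done.

Besides the shell and the picture viewer there is one more tool, called after "Request:" as name([rows], argument=value, ...), one row to a line, values as JSON. drive_tool: Moves the arm, as the interface text tells. Its arguments: {"type":"object","properties":{"series":{"type":"array"},"squeeze":{"type":"number"}},"required":["series"]}

```bash
ls; mkdir -p pics; cat > h.py <<'E'
import numpy as np, cv2
from bench import manip, viewer, finish_job
def cal(n):
    c=viewer.get_calibration(n); f=210/np.tan(np.radians(c["fov_y"])/2)
    R=cv2.Rodrigues(np.array(c["rvec"],float))[0]; return f,c["cx"],c["cy"],R,np.array(c["tvec"],float).ravel()
def unproj(n,u,v,d):
    f,cx,cy,R,t=cal(n); return R.T@(np.array([(u-cx)/f*d,(v-cy)/f*d,d])-t)
def ray_z(n,u,v,z):
    f,cx,cy,R,t=cal(n); C=-R.T@t; r=R.T@np.array([(u-cx)/f,(v-cy)/f,1]); return C+r*(z-C[2])/r[2]
def cloud(n,d):
    f,cx,cy,R,t=cal(n); v,u=np.mgrid[:420,:560]
    P=np.stack([(u-cx)/f*d,(v-cy)/f*d,d],-1)-t; return P@R
def proj(n,P):
    f,cx,cy,R,t=cal(n); p=R@np.array(P)+t; return p[0]/p[2]*f+cx,p[1]/p[2]*f+cy
E
python3 - <<'E'
from h import *
for n in ("top","side"):
    p,d=viewer.camera(n); cv2.imwrite(f"pics/{n}0.png",p[:,:,::-1]); np.save(f"{n}0.npy",d)
    print(n,viewer.get_calibration(n))
    for th in ["knob_center","tape_roll_center","tub_rim","damp_tub","tool_cup","slip_jar","pinch_pot","board"]:
        r=viewer.mark_of(n,th)[:2]
        print(th,[(round(x["p"],2),round(x["point"][0]*560,1),round(x["point"][1]*420,1)) for x in r])
print(manip.get_state(),manip.grasp_offset)
E
```

```text
pics
top {'fov_y': 48.20731962154061, 'cx': 275.5604614835995, 'cy': 214.41195507401628, 'rvec': array([ 2.14716273, -2.09671114,  0.19118177]), 'tvec': array([  -3.79475838,  593.95735242, 1178.04122611])}
knob_center [(0.76, 332.8, 243.4), (0.37, 418.6, 255.7)]
tape_roll_center [(0.62, 325.2, 246.7)]
tub_rim []
damp_tub []
tool_cup [(0.92, 420.7, 255.9)]
slip_jar [(0.74, 132.9, 194.9)]
pinch_pot [(0.72, 417.2, 203.6)]
board [(0.94, 279.9, 223.1)]
side {'fov_y': 52.44910195651514, 'cx': 286.3530472645166, 'cy': 209.75054042548922, 'rvec': array([ 2.05930368, -0.64612553,  0.3774884 ]), 'tvec': array([-479.39459748,  277.61137432,  978.13421305])}
knob_center [(0.58, 290.3, 229.0)]
tape_roll_center [(0.74, 289.9, 231.0)]
tub_rim []
damp_tub [(0.97, 285.5, 269.8)]
tool_cup [(0.64, 285.5, 270.3), (0.6, 350.6, 336.8)]
slip_jar [(0.61, 236.7, 181.8)]
pinch_pot [(0.84, 397.8, 312.0), (0.52, 290.5, 229.5)]
board []
{'time': 0.9, 'joints': array([ 1.05105446e+00,  3.42001682e-01,  1.52407159e+00, -4.24853972e-05,
        1.27542620e+00, -1.46003494e-01]), 'joint_velocities': array([-1.16737316e-04,  1.92107102e-03, -2.80606596e-04,  1.00926597e-03,
        2.43741320e-03,  3.85506820e-05]), 'joint_efforts': array([-1.58306582e-03, -4.33566928e+01, -2.46269077e+01, -2.57383444e-04,
        1.70124708e-04,  5.79319035e-06]), 'position': array([191.68048406, 488.78053079, 231.33056851]), 'tcp_rot': array([3.44324462e-05, 1.85777428e-01, 9.82591850e-01, 3.73954248e-05]), 'force': array([-0.21382829,  0.39346354,  0.61852863]), 'torque': array([-0.00520786,  0.02198877,  0.00705016]), 'finger_gap': 0.9991145145559004} 18.700000000000003
```

View pics/top0.png

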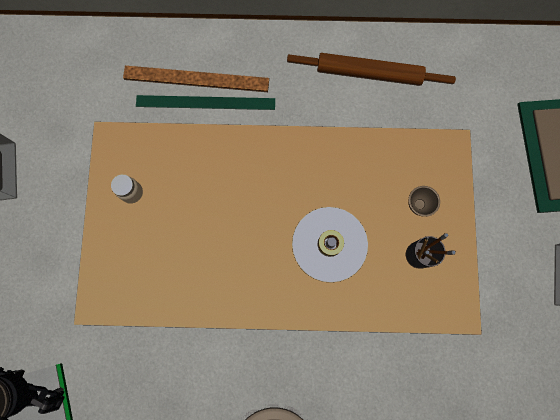

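View pics/side0.png

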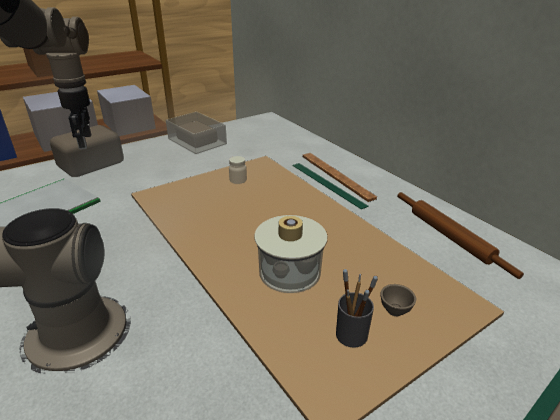

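```bash
python3 - <<'E'
from h import *
for n in ("top","side"):
    d=np.load(f"{n}0.npy"); P=cloud(n,d); z=P[...,2]; ok=(d>0)&(P[...,0]>250)&(P[...,0]<900)&(abs(P[...,1])<600)
    print(n,"board z med",np.median(z[ok&(z<40)]))
    h,e=np.histogram(z[ok],bins=np.arange(0,260,5)); print(dict(zip(e[:-1].astype(int),h)))
E
```

```text
top board z med 13.974576364025253
{np.int64(0): np.int64(11168), np.int64(5): np.int64(2322), np.int64(10): np.int64(34976), np.int64(15): np.int64(34563), np.int64(20): np.int64(1717), np.int64(25): np.int64(135), np.int64(30): np.int64(120), np.int64(35): np.int64(108), np.int64(40): np.int64(118), np.int64(45): np.int64(80), np.int64(50): np.int64(90), np.int64(55): np.int64(109), np.int64(60): np.int64(202), np.int64(65): np.int64(136), np.int64(70): np.int64(83), np.int64(75): np.int64(75), np.int64(80): np.int64(45), np.int64(85): np.int64(62), np.int64(90): np.int64(58), np.int64(95): np.int64(235), np.int64(100): np.int64(229), np.int64(105): np.int64(87), np.int64(110): np.int64(66), np.int64(115): np.int64(14), np.int64(120): np.int64(11), np.int64(125): np.int64(15), np.int64(130): np.int64(29), np.int64(135): np.int64(1278), np.int64(140): np.int64(2572), np.int64(145): np.int64(160), np.int64(150): np.int64(23), np.int64(155): np.int64(24), np.int64(160): np.int64(30), np.int64(165): np.int64(27), np.int64(170): np.int64(44), np.int64(175): np.int64(293), np.int64(180):
[... 1222 characters left out ...]
np.int64(94), np.int64(135): np.int64(423), np.int64(140): np.int64(1657), np.int64(145): np.int64(71), np.int64(150): np.int64(67), np.int64(155): np.int64(65), np.int64(160): np.int64(74), np.int64(165): np.int64(72), np.int64(170): np.int64(86), np.int64(175): np.int64(245), np.int64(180): np.int64(79), np.int64(185): np.int64(17), np.int64(190): np.int64(2), np.int64(195): np.int64(0), np.int64(200): np.int64(0), np.int64(205): np.int64(0), np.int64(210): np.int64(0), np.int64(215): np.int64(0), np.int64(220): np.int64(0), np.int64(225): np.int64(0), np.int64(230): np.int64(0), np.int64(235): np.int64(0), np.int64(240): np.int64(0), np.int64(245): np.int64(0), np.int64(250): np.int64(0)}
```

The top view shows the lid disc at about (330,244) with the roll at (331,243). The cup is at (425,252), the bowl at (424,201) and the jar at (124,187). The large area left of the tub is clear. The side view shows the roll upright on the lid.

```bash
python3 - <<'E'
from h import *
p=cv2.imread("pics/top0.png")
for n in ("top","side"):
    p=cv2.imread(f"pics/{n}0.png")
    d=np.load(f"{n}0.npy"); P=cloud(n,d); z=P[...,2]
    c0=np.array([ray_z("top",330,244,141)])[0]
    near=(d>0)&(np.hypot(P[...,0]-c0[0],P[...,1]-c0[1])<140)
    for nm,zz,m in (("lid",141,near&(z>132)&(z<149)),("tape",179,near&(z>173)&(z<190))):
        m8=m.astype(np.uint8)
        if nm=="lid": m8|=(near&(z>149)).astype(np.uint8) if n=="top" else 0
        cs,_=cv2.findContours(m8,cv2.RETR_EXTERNAL,cv2.CHAIN_APPROX_NONE)
        c=max(cs,key=cv2.contourArea).reshape(-1,2)
        W=np.array([ray_z(n,u,v,zz)[:2] for u,v in c],np.float32)
        (cc,r)=cv2.minEnclosingCircle(W)
        A=np.c_[2*W,np.ones(len(W))]; s=np.linalg.lstsq(A,(W**2).sum(1),rcond=None)[0]
        q=P[m]
        print(n,nm,"enc",cc,r,"ls",s[:2],np.sqrt(s[2]+s[0]**2+s[1]**2),"mean",q.mean(0),len(q))
for th,u,v,z in (("cup",420,256,15),("jar",124,187,100),("bowl",424,201,65),("tapeNN",325.2,246.7,160),("knobNN",332.8,243.4,161)):
    print(th,ray_z("top",u,v,z))
for th,u,v,z in (("tapeNN",289.9,231,160),("knobNN",290.3,229,161),("tub",285.5,269.8,15),("knobtop",291,222.5,181)):
    print("side",th,ray_z("side",u,v,z))
p=cv2.imread("pics/top0.png")[214:274,290:370]; s=cv2.imread("pics/side0.png")[200:300,240:340]
cv2.imwrite("pics/c0.png",np.hstack([cv2.resize(p,(400,300),interpolation=cv2.INTER_NEAREST),cv2.resize(s,(300,300),interpolation=cv2.INTER_NEAREST)]))
E
```

```text
top lid enc (509.0709533691406, -122.43800354003906) 91.62913513183594 ls [ 509.07671569 -122.21180255] 90.41572358705118 mean [ 507.68212612 -121.97422289  140.99224691] 3974
top tape enc (507.6293640136719, -120.90550231933594) 29.847307205200195 ls [ 507.84073351 -121.16841675] 28.69503892137832 mean [ 507.85434075 -121.27605603  179.03022751] 439
side lid enc (506.92437744140625, -127.46562957763672) 95.48880004882812 ls [ 507.49066101 -127.36785342] 92.10872823814292 mean [ 498.8982128  -139.58320143  140.98634092] 2087
side tape enc (504.5, -127.51444244384766) 34.38480758666992 ls [ 506.06511803 -126.71037638] 30.503839751436708 mean [ 506.28839484 -126.71756016  178.58314952] 287
cup [ 497.60550292 -377.23934884   15.        ]
jar [647.75129424 399.65146136 100.        ]
bowl [ 636.84916283 -377.26414482   65.        ]
tapeNN [ 499.24225889 -109.87853466  160.        ]
knobNN [ 507.40433983 -127.73798536  161.        ]
side tapeNN [ 500.7550801  -133.39170339  160.        ]
side knobNN [ 505.74750667 -128.11667744  161.        ]
side tub [ 507.81300296 -108.40330556   15.        ]
side knobtop [ 506.30495638 -129.55543574  181.        ]
```

View pics/c0.png

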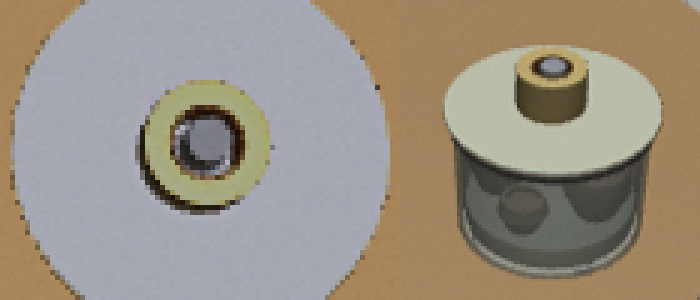

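Request:
drive_tool([
  [-3.2, -2.8, 0, 0, 0, 0, -1],
  [-3.2, -2.8, 0, 0, 0, 0, -1],
  [-3.2, -2.8, 0, 0, 0, 0, -1],
  [-3.2, -2.8, 0, 0, 0, 0, -1],
  [-3.2, -2.8, 0, 0, 0, 0, -1],
  [-3.2, -2.8, 0, 0, 0, 0, -1],
  [-3.2, -2.8, 0, 0, 0, 0, -1],
  [-3.2, -2.8, 0, 0, 0, 0, -1],
], squeeze=30)

```text
time: 1.7
position: [352.0, 181.0, 231.2]
tcp_rot: [0.001, 0.181, 0.984, 0.002]
force: [-0.5, 0.7, 0.0]
finger_gap: 0.998
```

```bash
cat >> h.py <<'E'
from scipy.spatial.transform import Rotation as Ro
def go(target,yawdeg=None):
    s=manip.get_state(); q=s["tcp_rot"]; R=Ro.from_quat([q[1],q[2],q[3],q[0]])
    d=R.inv().apply(np.array(target)-s["position"])/10
    print("shift cm",d.round(2))
    ya=np.degrees(np.arctan2(*R.apply([0,1,0])[[1,0]]))
    want=ya if yawdeg is None else yawdeg
    # desired: tool z down, y heading want
    w=np.radians(want); Y=np.array([np.cos(w),np.sin(w),0]); Z=np.array([0,0,-1.]); X=np.cross(Y,Z)
    D=Ro.from_matrix(np.c_[X,Y,Z]); print("turn",(R.inv()*D).as_rotvec().round(4),"yaw",ya,"pos",s["position"].round(1),"F",s["force"].round(2),"gap",s["finger_gap"])
E
python3 -c "
from h import *
go([507.5,-124.3,231])"
```

```text
shift cm [-25.38 -23.01  -0.03]
turn [ 0.0043  0.0021 -0.    ] yaw 69.18112747032707 pos [352.  181.  231.2] F [-0.46  0.73  0.01] gap 0.9981761556379488
```

Request:
drive_tool([
  [-3.2, -2.9, 0, 0, 0, 0, -1],
  [-3.2, -2.9, 0, 0, 0, 0, -1],
  [-3.2, -2.9, 0, 0, 0, 0, -1],
  [-3.2, -2.9, 0, 0, 0, 0, -1],
  [-3.2, -2.9, 0, 0, 0, 0, -1],
  [-3.2, -2.9, 0, 0, 0, 0, -1],
  [-3.2, -2.9, 0, 0, 0, 0, -1],
  [-3.0, -2.7, 0, 0, 0, 0, -1],
  [0, 0, 0, 0, 0, 0, -1],
])

```text
time: 2.6
position: [513.7, -143.6, 232.3]
tcp_rot: [0.005, 0.184, 0.983, 0.002]
force: [0.4, 0.4, -0.8]
finger_gap: 0.996
```

```bash
python3 - <<'E'
from h import *
go([507.5,-124.3,231])
for n in ("top","side"):
    p,d=viewer.camera(n); cv2.imwrite(f"pics/{n}1.png",p[:,:,::-1]); np.save(f"{n}1.npy",d)
    u,v=map(int,proj(n,[507,-124,200])); print(u,v, proj(n,manip.get_state()["position"]))
    cv2.imwrite(f"pics/c1{n}.png",cv2.resize(p[max(v-70,0):v+70,u-90:u+90,::-1],None,fx=4,fy=4,interpolation=cv2.INTER_NEAREST))
E
```

```text
shift cm [1.28 1.57 0.13]
turn [ 0.0057  0.0087 -0.    ] yaw 68.82413858969846 pos [ 513.7 -143.6  232.3] F [ 0.37  0.39 -0.78] gap 0.996362506162416
333 241 (np.float64(342.7764022338071), np.float64(237.21247202283314))
290 214 (np.float64(296.00712977499893), np.float64(205.83082214413395))
```

View pics/c1side.png

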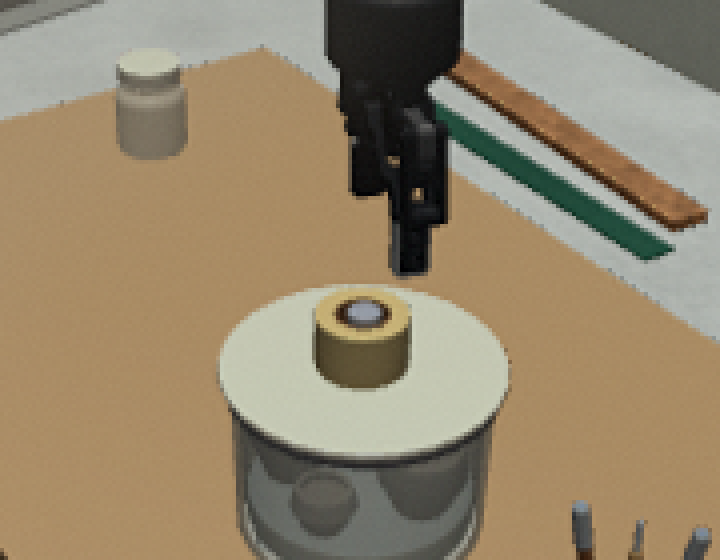

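View pics/c1top.png

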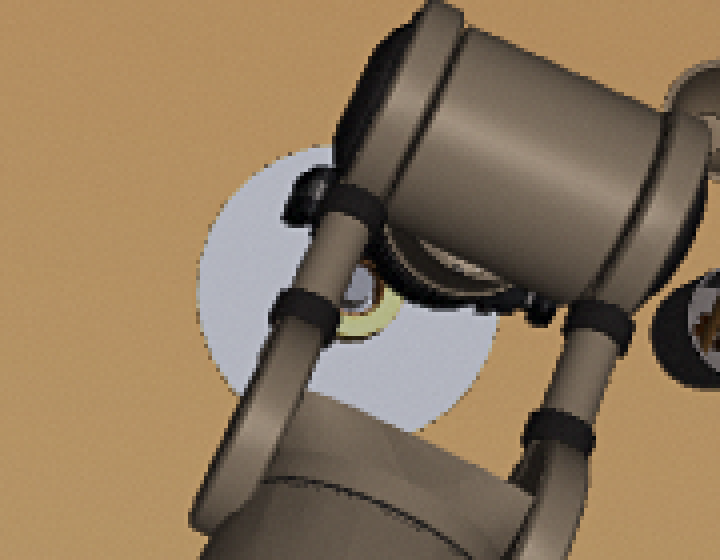

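The side crop shows the open fingers above, right of and beyond the roll, so there is still an offset. In the top crop the two finger knuckles show at about (310,200) and (540,305). I'll centre the gripper and measure again.

Request:
drive_tool([
  [1.3, 1.6, 0.1, 0.0057, 0.0087, 0, -1],
  [0, 0, 0, 0, 0, 0, -1],
  [0, 0, 0, 0, 0, 0, -1],
])

```text
time: 3.0
position: [504.3, -117.2, 231.6]
tcp_rot: [-0.002, 0.181, 0.983, 0.001]
force: [-0.1, -0.4, -0.7]
finger_gap: 0.999
```

```bash
python3 - <<'E'
from h import *
go([507.5,-124.3,231])
for n in ("top","side"):
    p,d=viewer.camera(n); cv2.imwrite(f"pics/{n}2.png",p[:,:,::-1]); np.save(f"{n}2.npy",d)
    u,v=map(int,proj(n,[507,-124,200]))
    cv2.imwrite(f"pics/c2{n}.png",cv2.resize(p[max(v-70,0):v+70,u-90:u+90,::-1],None,fx=4,fy=4,interpolation=cv2.INTER_NEAREST))
    P=cloud(n,d); T=manip.get_state()["position"]; q=manip.get_state()["tcp_rot"]; R=Ro.from_quat([q[1],q[2],q[3],q[0]])
    m=(d>0)&(P[...,2]>225)&(P[...,2]<300)&(np.hypot(P[...,0]-T[0],P[...,1]-T[1])<75)
    L=R.inv().apply(P[m]-T)
    print(n,len(L))
    for lo in range(-75,5,10):
        k=L[(L[:,2]>=lo)&(L[:,2]<lo+10)]
        if len(k): print(lo,len(k),"x",k[:,0].min().round(1),k[:,0].max().round(1),"y",np.sort(k[:,1])[[0,len(k)//4,len(k)//2,3*len(k)//4,-1]].round(1))
E
```

```text
shift cm [-0.56 -0.55  0.05]
turn [ 0.0017 -0.0036  0.    ] yaw 69.08665799770009 pos [ 504.3 -117.2  231.6] F [-0.08 -0.37 -0.66] gap 0.9991075418599934
top 62
-75 22 x -5.6 15.5 y [-73.  -57.  -51.   64.9  73.9]
-65 32 x 0.4 14.9 y [-71.6 -53.3 -51.1 -47.7  73.9]
-55 1 x 13.2 13.2 y [-48.5 -48.5 -48.5 -48.5 -48.5]
-45 2 x 12.1 12.9 y [-47.9 -47.9 -46.  -46.  -46. ]
-35 3 x 12.6 13.2 y [-48.2 -48.2 -44.7 -42.9 -42.9]
-25 2 x 11.3 13.0 y [-46.6 -46.6 -42.7 -42.7 -42.7]
side 295
-75 36 x -11.1 14.5 y [-74.5 -72.2 -54.2 -47.8  72.2]
-65 40 x -9.0 14.7 y [-74.6 -71.9 -50.8  41.   63.4]
-55 38 x -5.4 13.1 y [-59.  -55.7  39.2  42.6  51.9]
-45 55 x -10.0 12.0 y [-60.5 -55.9 -52.8  40.3  45.4]
-35 63 x -10.6 12.3 y [-60.7 -56.  -47.9  42.   45.1]
-25 53 x -8.3 12.4 y [-55.6 -50.   39.9  42.8  45.6]
-15 10 x -9.1 10.3 y [-50.9 -50.  -48.1 -47.1  44. ]
```

View pics/c2side.png

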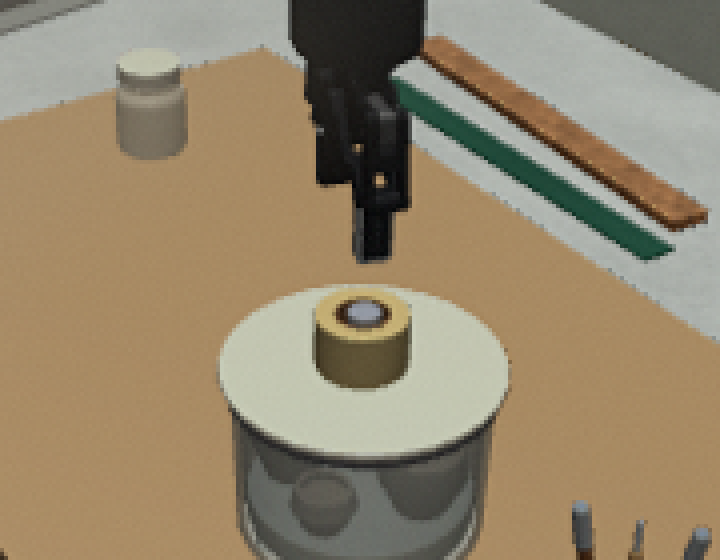

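View pics/c2top.png

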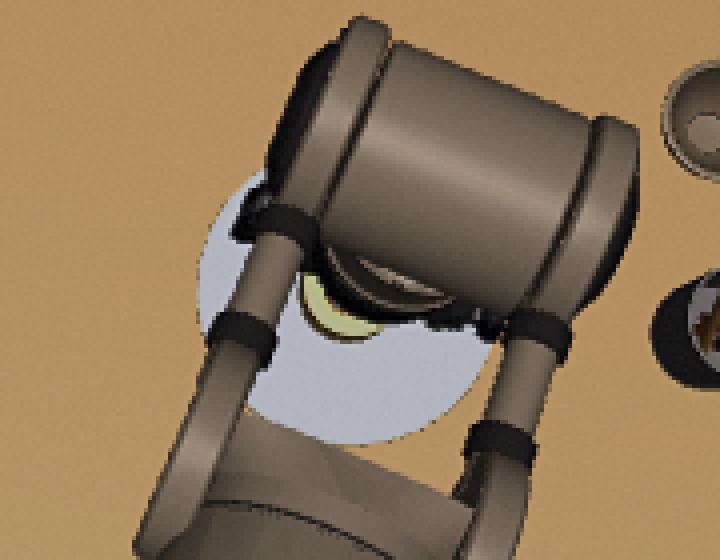

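```bash
python3 - <<'E'
from h import *
s=manip.get_state(); T=s["position"]; q=s["tcp_rot"]; R=Ro.from_quat([q[1],q[2],q[3],q[0]])
for n in ("side","top"):
    p=cv2.imread(f"pics/{n}2.png"); u0,v0=map(int,proj(n,[507,-124,200])); u0-=45;v0-=35
    S=8
    c=cv2.resize(p[v0:v0+70,u0:u0+90],None,fx=S,fy=S,interpolation=cv2.INTER_NEAREST)
    c=np.clip(c.astype(int)*1.6,0,255).astype(np.uint8)
    for sg in (1,-1):
        for z in (-13,-50):
            pts=[proj(n,T+R.apply([x,sg*y,z])) for x,y in ((-11,42.5),(11,42.5),(11,57),(-11,57))]
            pts=np.array([[(a+.5-u0)*S,(b+.5-v0)*S] for a,b in pts],int)
            cv2.polylines(c,[pts],True,(0,0,255) if z==-13 else (0,255,0),1)
    cv2.imwrite(f"pics/o2{n}.png",c)
E
```

```text
(no output)
```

View pics/o2side.png

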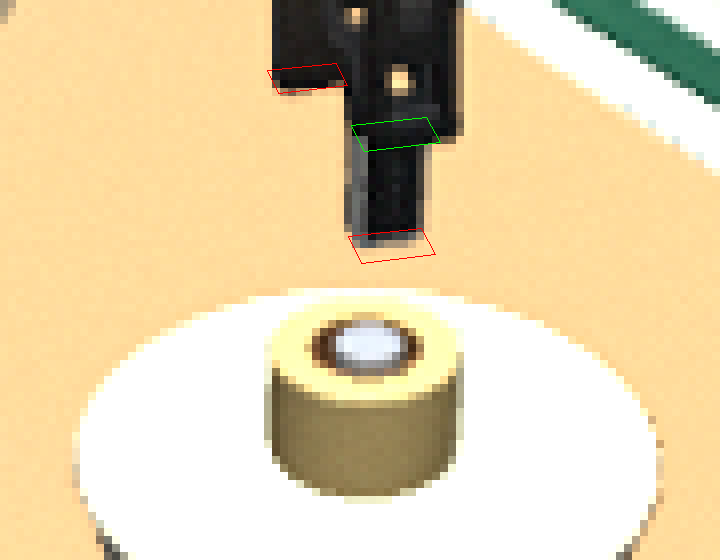

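View pics/o2top.png

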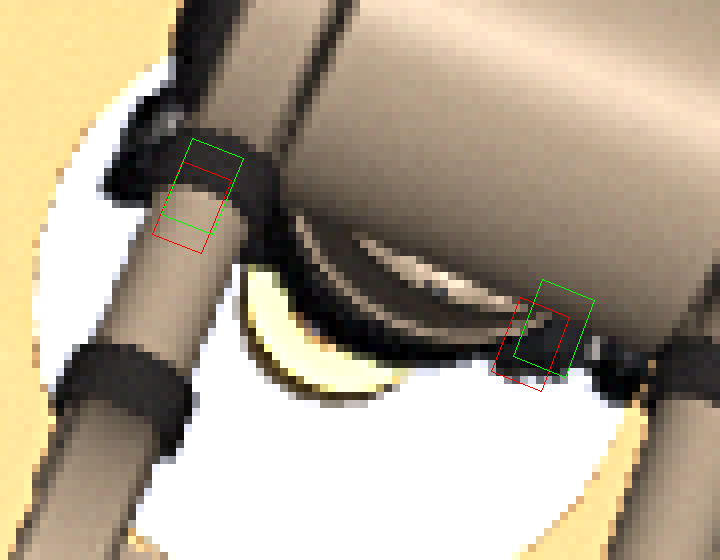

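The side overlay matches the seen fingertips to about 1 pixel, and in the top view the match is similar. I'll centre between the two estimates, (506.8,-124.5), and go down around the roll.

Request:
drive_tool([
  [-0.55, -0.6, 0, 0, 0, 0, -1],
  [0, 0, 0, 0, 0, 0, -1],
  [0, 0, 2, 0, 0, 0, -1],
  [0, 0, 0, 0, 0, 0, -1],
])

```text
time: 3.5
position: [508.2, -126.6, 211.9]
tcp_rot: [-0.0, 0.182, 0.983, 0.001]
force: [-1.0, 0.2, 0.8]
finger_gap: 0.999
```

```bash
python3 -c "
from h import *
go([506.8,-124.5,145],69)"
```

```text
shift cm [0.2  0.14 6.69]
turn [ 0.0016 -0.0012  0.0007] yaw 69.03750482298453 pos [ 508.2 -126.6  211.9] F [-0.96  0.23  0.77] gap 0.9987208874250673
```

Request:
drive_tool([
  [0.1, 0.1, 2, 0, 0, 0, -1],
  [0, 0, 2, 0, 0, 0, -1],
  [0, 0, 1, 0, 0, 0, -1],
  [0, 0, 0, 0, 0, 0, -1],
])

```text
time: 3.9
position: [509.3, -126.8, 163.2]
tcp_rot: [0.002, 0.183, 0.983, 0.0]
force: [-0.1, 0.2, 0.1]
finger_gap: 1.001
```

```bash
python3 - <<'E'
from h import *
go([506.8,-124.5,145],69)
s=manip.get_state(); T=s["position"]; q=s["tcp_rot"]; R=Ro.from_quat([q[1],q[2],q[3],q[0]])
n="side"; p,d=viewer.camera(n); np.save("side3.npy",d); cv2.imwrite("pics/side3.png",p[:,:,::-1])
u0,v0=map(int,proj(n,[507,-124,190])); u0-=45;v0-=35;S=8
c=cv2.resize(p[v0:v0+70,u0:u0+90,::-1],None,fx=S,fy=S,interpolation=cv2.INTER_NEAREST)
c=np.clip(c.astype(int)*1.6,0,255).astype(np.uint8)
cv2.imwrite("pics/o3side.png",c)
P=cloud(n,d); m=(d>0)&(P[...,2]>160)&(P[...,2]<215)&(np.hypot(P[...,0]-T[0],P[...,1]-T[1])<75)
L=R.inv().apply(P[m]-T); print(len(L))
col=p[m].astype(int); tape=(col[:,0]-col[:,2]>30)
print("tape local x",np.percentile(L[tape,0],[1,50,99]),"y",np.percentile(L[tape,1],[1,50,99]))
E
```

```text
shift cm [0.32 0.13 1.82]
turn [ 0.0015  0.0028 -0.0007] yaw 68.96122577046458 pos [ 509.3 -126.8  163.2] F [-0.07  0.19  0.08] gap 1.0013214614590449
401
tape local x [-4.49801734 17.18160369 30.41566224] y [-27.06404286  -9.34745009  31.77690194]
```

View pics/o3side.png

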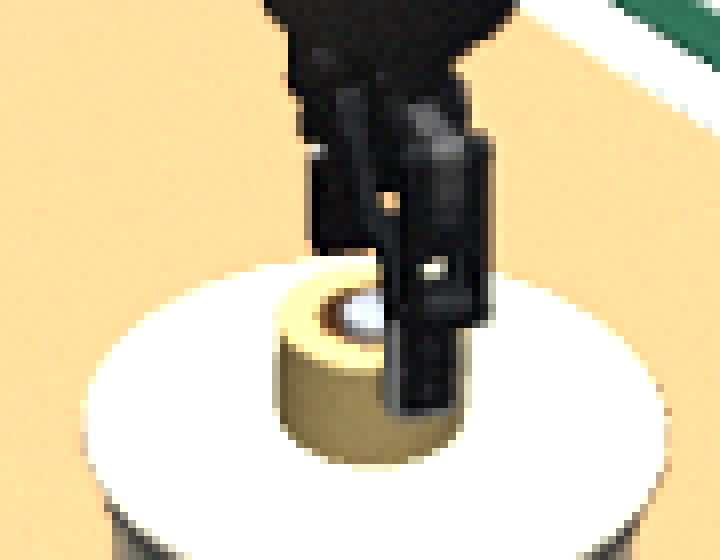

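```bash
python3 - <<'E'
from h import *
n="side"; u0,v0=map(int,proj(n,[507,-124,190])); u0-=45;v0-=35
f=lambda a,b,z: ray_z(n,a/8-.5+u0,b/8-.5+v0,z)
print("far tip corner L/R",f(312,250,176),f(378,250,176))
print("near tip corners",f(387,415,176),f(455,415,176))
print("tape L/R/bottom",f(275,330,179),f(468,330,179), f(372,465,141))
p=cv2.imread("pics/side3.png"); d=np.load("side3.npy"); P=cloud(n,d)
# lid refit
T=np.array([509.3,-126.8])
b=p.astype(int); white=(b.min(2)>140)&(abs(P[...,2]-141)<8)&(np.hypot(P[...,0]-T[0],P[...,1]-T[1])<130)
cs,_=cv2.findContours(white.astype(np.uint8),cv2.RETR_EXTERNAL,cv2.CHAIN_APPROX_NONE)
c=max(cs,key=cv2.contourArea).reshape(-1,2); h=cv2.convexHull(c).reshape(-1,2)
W=np.array([ray_z(n,u,v,141)[:2] for u,v in h],np.float32); print(cv2.minEnclosingCircle(W))
E
```

```text
far tip corner L/R [516.11546569 -79.22590455 176.        ] [533.56595452 -90.96086424 176.        ]
near tip corners [ 482.98179193 -165.53089215  176.        ] [ 499.69223501 -176.82795733  176.        ]
tape L/R/bottom [ 478.25992145 -113.66043219  179.        ] [ 527.21826196 -146.67153381  179.        ] [ 493.06257136 -145.16575302  141.        ]
((509.0081787109375, -124.90243530273438), 91.48178100585938)
```

Request:
drive_tool([
  [0.28, 0.08, 1.0, 0, 0, 0, -1],
  [0, 0, 0.9, 0, 0, 0, -1],
  [0, 0, 0, 0, 0, 0, -1],
  [0, 0, 0, 0, 0, 0, -1],
])

```text
time: 4.35
position: [508.5, -125.7, 145.8]
tcp_rot: [0.004, 0.183, 0.983, -0.0]
force: [-0.0, -0.4, 0.5]
finger_gap: 1.002
```

```bash
python3 -c "
from h import *
go([507,-125,144],69)"
```

```text
shift cm [0.17 0.01 0.18]
turn [ 0.0014  0.008  -0.0007] yaw 68.96104339990517 pos [ 508.5 -125.7  145.8] F [-0.03 -0.38  0.48] gap 1.0015477790468652
```

Request:
drive_tool([
  [0.15, 0, 0.2, 0, 0.008, 0, -1],
  [0, 0, 0, 0, 0, 0, 1],
  [0, 0, 0, 0, 0, 0, 1],
  [0, 0, 0, 0, 0, 0, 1],
  [0, 0, 0, 0, 0, 0, 1],
  [0, 0, 0, 0, 0, 0, 1],
], squeeze=30)

```text
time: 4.95
position: [507.5, -125.2, 144.5]
tcp_rot: [0.001, 0.183, 0.983, 0.001]
force: [0.1, 0.5, -1.1]
finger_gap: 0.7
```

```bash
python3 - <<'E'
from h import *
go([507,-125,144],69)
n="side"; p,d=viewer.camera(n); np.save("side4.npy",d); cv2.imwrite("pics/side4.png",p[:,:,::-1])
u0,v0=map(int,proj(n,[507,-124,190])); u0-=45;v0-=35;S=8
c=cv2.resize(p[v0:v0+70,u0:u0+90,::-1],None,fx=S,fy=S,interpolation=cv2.INTER_NEAREST)
cv2.imwrite("pics/o4side.png",np.clip(c.astype(int)*1.6,0,255).astype(np.uint8))
E
```

```text
shift cm [ 0.06 -0.    0.05]
turn [ 0.0015  0.0008 -0.0007] yaw 68.96159065608157 pos [ 507.5 -125.2  144.5] F [ 0.14  0.52 -1.1 ] gap 0.7003403880444885
```

View pics/o4side.png

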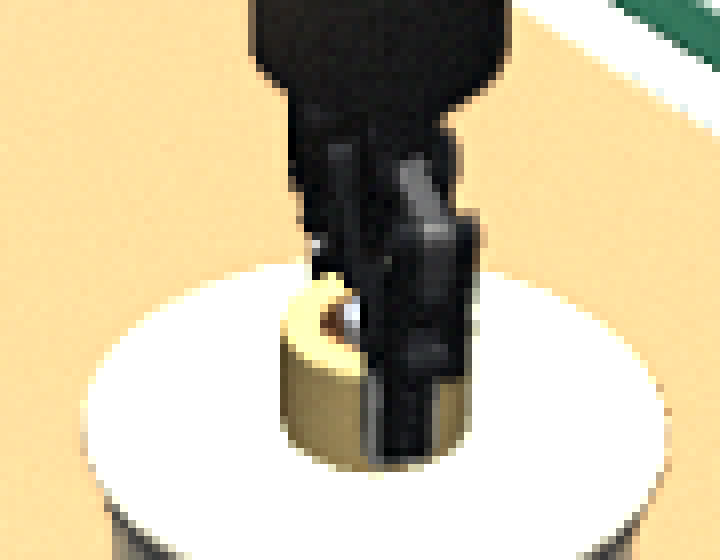

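The fingers are closed on the roll, which spans cols 280–470 of the crop, and the gap of 0.70 corresponds to about 60 mm. Lifting straight up.

Request:
drive_tool([
  [0, 0, -0.5, 0, 0, 0, 1],
  [0, 0, -1, 0, 0, 0, 1],
  [0, 0, -1, 0, 0, 0, 1],
  [0, 0, -1, 0, 0, 0, 1],
  [0, 0, -1, 0, 0, 0, 1],
  [0, 0, -1, 0, 0, 0, 1],
  [0, 0, -1, 0, 0, 0, 1],
  [0, 0, 0, 0, 0, 0, 1],
])

```text
time: 5.8
position: [508.0, -125.5, 216.9]
tcp_rot: [0.002, 0.183, 0.983, 0.0]
force: [-0.2, -0.8, 0.2]
finger_gap: 0.698
```

```bash
python3 - <<'E'
from h import *
go([480,90,205],69)
n="side"; p,d=viewer.camera(n); np.save("side5.npy",d); cv2.imwrite("pics/side5.png",p[:,:,::-1])
u0,v0=map(int,proj(n,[507,-124,190])); u0-=45;v0-=35;S=8
c=cv2.resize(p[v0:v0+70,u0:u0+90,::-1],None,fx=S,fy=S,interpolation=cv2.INTER_NEAREST)
cv2.imwrite("pics/o5side.png",np.clip(c.astype(int)*1.6,0,255).astype(np.uint8))
E
```

```text
shift cm [10.35 19.11  1.17]
turn [ 0.0013  0.0038 -0.0006] yaw 68.96539016949926 pos [ 508.  -125.5  216.9] F [-0.23 -0.83  0.24] gap 0.6979440483689375
```

View pics/o5side.png

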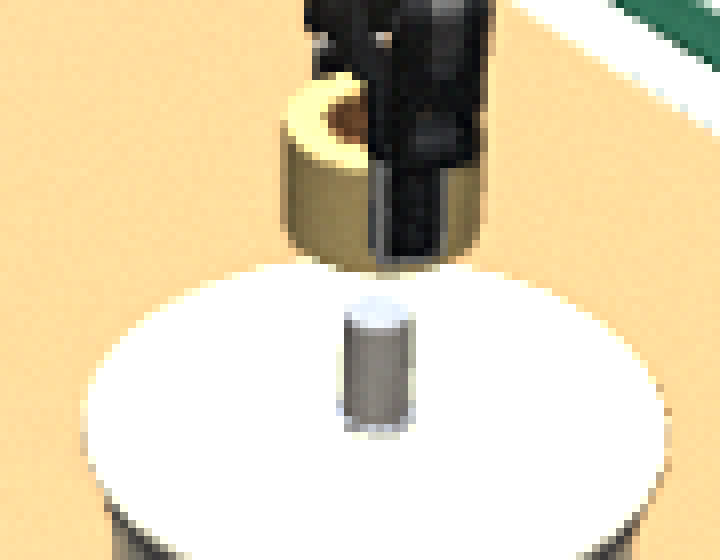

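The roll is clear of the knob (knob at cols 345–412, the roll's bottom above the knob top), and the lid is still seated. Carrying the roll to about (480,90).

Request:
drive_tool([
  [0.7, 1.2, 0, 0, 0, 0, 1],
  [1.3, 2.4, 0, 0, 0, 0, 1],
  [1.3, 2.4, 0, 0, 0, 0, 1],
  [1.3, 2.4, 0, 0, 0, 0, 1],
  [1.3, 2.4, 0, 0, 0, 0, 1],
  [1.3, 2.4, 0, 0, 0, 0, 1],
  [1.3, 2.4, 0, 0, 0, 0, 1],
  [1.0, 2.0, 0, 0, 0, 0, 1],
  [0.5, 1.0, 0, 0, 0, 0, 1],
  [0, 0, 0, 0, 0, 0, 1],
])

```text
time: 6.85
position: [473.2, 98.6, 210.6]
tcp_rot: [-0.005, 0.183, 0.983, 0.001]
force: [0.3, 0.9, -1.2]
finger_gap: 0.699
```

```bash
python3 -c "
from h import *
go([480,90,18.5],69)"
```

```text
shift cm [-1.15 -0.57 19.2 ]
turn [ 0.0001 -0.0109 -0.0011] yaw 68.93859332322128 pos [473.2  98.6 210.6] F [ 0.25  0.93 -1.15] gap 0.6988488947293202
```

Request:
drive_tool([
  [0, 0, 1, 0, -0.01, 0, 1],
  [0, 0, 2.2, 0, 0, 0, 1],
  [0, 0, 2.5, 0, 0, 0, 1],
  [0, 0, 2.5, 0, 0, 0, 1],
  [0, 0, 2.5, 0, 0, 0, 1],
  [0, 0, 2.5, 0, 0, 0, 1],
  [0, 0, 2.0, 0, 0, 0, 1],
  [0, 0, 1, 0, 0, 0, 1],
  [0, 0, 0, 0, 0, 0, 1],
])

```text
time: 7.75
position: [474.1, 92.3, 42.5]
tcp_rot: [0.001, 0.185, 0.983, -0.001]
force: [-1.4, 1.1, -1.2]
finger_gap: 0.699
```

```bash
python3 -c "
from h import *
go([480,90,18.5],69)"
```

```text
shift cm [-0.63  0.    2.4 ]
turn [-0.0021  0.0016 -0.0051] yaw 68.70869811703295 pos [474.1  92.3  42.5] F [-1.44  1.06 -1.23] gap 0.6986767737451146
```

Request:
drive_tool([
  [0, 0, 1, 0, 0, 0, 1],
  [0, 0, 0.8, 0, 0, 0, 1],
  [0, 0, 0.3, 0, 0, 0, 1],
  [0, 0, 0, 0, 0, 0, 1],
])

```text
time: 8.15
position: [475.9, 91.7, 21.9]
tcp_rot: [0.003, 0.185, 0.983, -0.001]
force: [-0.1, -0.3, -1.4]
finger_gap: 0.697
```

```bash
python3 - <<'E'
from h import *
go([480,90,18.5],69)
n="side"; p,d=viewer.camera(n); np.save("side6.npy",d); cv2.imwrite("pics/side6.png",p[:,:,::-1])
u0,v0=map(int,proj(n,[474,92,50])); u0-=45;v0-=35;S=8
c=cv2.resize(p[v0:v0+70,u0:u0+90,::-1],None,fx=S,fy=S,interpolation=cv2.INTER_NEAREST)
cv2.imwrite("pics/o6side.png",np.clip(c.astype(int)*1.6,0,255).astype(np.uint8))
E
```

```text
shift cm [-0.44 -0.01  0.34]
turn [-0.0006  0.0054 -0.0058] yaw 68.6699562358011 pos [475.9  91.7  21.9] F [-0.12 -0.25 -1.38] gap 0.6973537744858006
```

View pics/o6side.png

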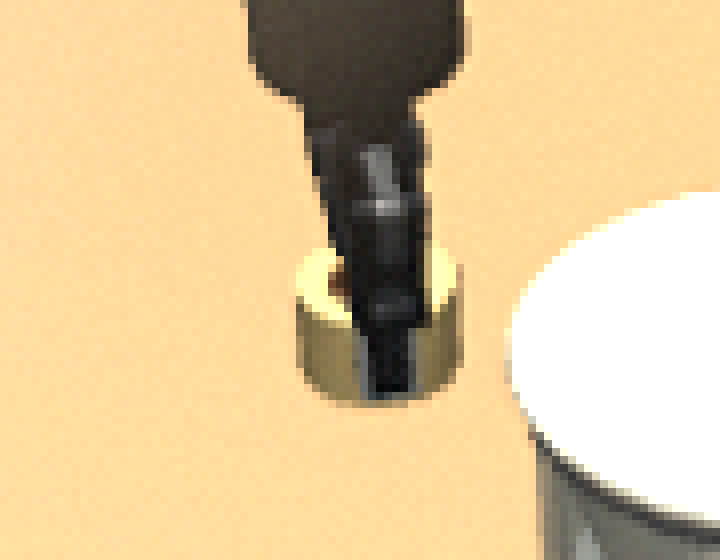

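The roll is upright just above clear board, left of the tub. Easing it down in 1 mm steps until the force shows contact.

Request:
drive_tool([
  [0, 0, 0.2, 0, 0.005, 0, 1],
  [0, 0, 0.1, 0, 0, 0, 1],
  [0, 0, 0, 0, 0, 0, 1],
])

```text
time: 8.5
position: [476.8, 91.9, 19.8]
tcp_rot: [0.001, 0.185, 0.983, -0.0]
force: [-0.4, 1.0, -1.6]
finger_gap: 0.693
```

Request:
drive_tool([
  [0, 0, 0.12, 0, 0, 0, 1],
  [0, 0, 0, 0, 0, 0, 1],
])

```text
time: 8.7
position: [476.9, 91.9, 18.7]
tcp_rot: [0.001, 0.185, 0.983, 0.0]
force: [-0.3, -0.2, -1.2]
finger_gap: 0.699
```

Request:
drive_tool([
  [0, 0, 0.1, 0, 0, 0, 1],
  [0, 0, 0, 0, 0, 0, 1],
])

```text
time: 8.9
position: [477.3, 91.9, 18.7]
tcp_rot: [0.002, 0.185, 0.983, 0.0]
force: [-0.1, -0.8, -1.3]
finger_gap: 0.702
```

Request:
drive_tool([
  [0, 0, 0.15, 0, 0, 0, 1],
  [0, 0, 0, 0, 0, 0, 1],
])

```text
time: 9.1
position: [477.6, 91.9, 18.8]
tcp_rot: [0.002, 0.185, 0.983, 0.0]
force: [0.2, 0.3, -0.2]
finger_gap: 0.693
```

The height has stalled at 18.7 mm and the weight has come off the wrist, so the roll is on the board. Releasing and retreating.

Request:
drive_tool([
  [0, 0, 0, 0, 0, 0, -1],
  [0, 0, 0, 0, 0, 0, -1],
  [0, 0, 0, 0, 0, 0, -1],
  [0, 0, 0, 0, 0, 0, -1],
  [0, 0, 0, 0, 0, 0, -1],
])

```text
time: 9.6
position: [477.6, 91.9, 18.3]
tcp_rot: [0.002, 0.185, 0.983, 0.0]
force: [-0.1, -1.0, 0.7]
finger_gap: 1.0
```

```bash
python3 - <<'E'
from h import *
go([480,90,220],69)
n="side"; p,d=viewer.camera(n); cv2.imwrite("pics/side7.png",p[:,:,::-1])
u0,v0=map(int,proj(n,[474,92,50])); u0-=45;v0-=35;S=8
c=cv2.resize(p[v0:v0+70,u0:u0+90,::-1],None,fx=S,fy=S,interpolation=cv2.INTER_NEAREST)
cv2.imwrite("pics/o7side.png",np.clip(c.astype(int)*1.6,0,255).astype(np.uint8))
E
```

```text
shift cm [ -0.38  -0.07 -20.17]
turn [ 0.0013  0.0047 -0.0052] yaw 68.70364430233766 pos [477.6  91.9  18.3] F [-0.09 -1.05  0.75] gap 0.999848103942787
```

View pics/o7side.png

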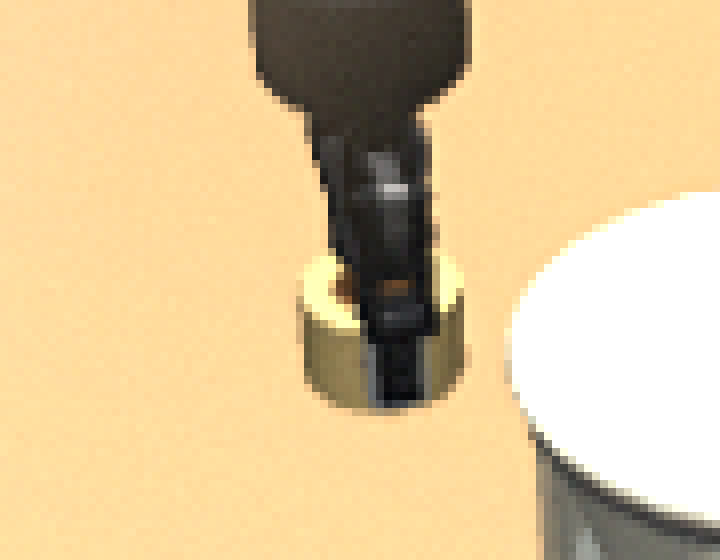

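The roll stands flat on the board and the fingers are open around it. Going straight up.

Request:
drive_tool([
  [0, 0, -0.8, 0, 0, 0, -1],
  [0, 0, -2, 0, 0, 0, -1],
  [0, 0, -3, 0, 0, 0, -1],
  [0, 0, -3, 0, 0, 0, -1],
  [0, 0, -3, 0, 0, 0, -1],
  [0, 0, -3, 0, 0, 0, -1],
  [0, 0, -3, 0, 0, 0, -1],
  [0, 0, -2, 0, 0, 0, -1],
  [0, 0, 0, 0, 0, 0, -1],
])

```text
time: 10.55
position: [475.6, 92.0, 228.0]
tcp_rot: [0.002, 0.185, 0.983, 0.0]
force: [-0.1, -0.6, -0.4]
finger_gap: 1.001
```

```bash
python3 - <<'E'
from h import *
go([508,-125,215],69)
n="side"; p,d=viewer.camera(n); cv2.imwrite("pics/side8.png",p[:,:,::-1])
print([(x["p"],np.array(x["point"])*[560,420]) for x in viewer.mark_of(n,"knob_center")[:2]])
print([(x["p"],np.array(x["point"])*[560,420]) for x in viewer.mark_of(n,"tape_roll_center")[:2]])
P=cloud(n,d); m=(d>0)&(np.hypot(P[...,0]-477,P[...,1]-92)<40)&(P[...,2]>45)&(P[...,2]<65)
print("roll top z",np.percentile(P[m][:,2],[5,50,95]),P[m].mean(0))
m=(d>0)&(np.hypot(P[...,0]-508,P[...,1]+126)<16)&(P[...,2]>176)&(P[...,2]<188)
print("knob top",m.sum(),P[m].mean(0))
v,u=np.nonzero(m); print(u.min(),u.max(),v.min(),v.max())
E
```

```text
shift cm [-10.9  -19.04   1.32]
turn [ 0.0014  0.0047 -0.0052] yaw 68.69966162470729 pos [475.6  92.  228. ] F [-0.11 -0.62 -0.42] gap 1.000581321744971
[(0.68, array([289.8 , 227.01]))]
[(0.56, array([237.496, 233.184]))]
roll top z [46.79864292 52.28523232 55.28567925] [475.8388426   85.99403369  51.65692169]
knob top 50 [ 508.30446144 -126.66251634  179.9505914 ]
287 295 219 225
```

View pics/side8.png

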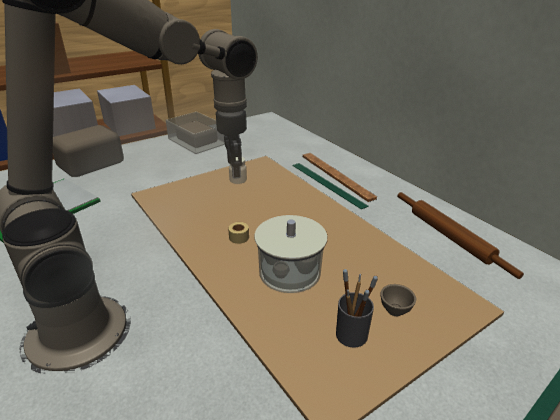

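The roll lies flat at (237,232) in the side picture and the knob is free at (291,222). Moving back over the knob.

Request:
drive_tool([
  [-1.2, -2.1, 0, 0, 0, 0, -1],
  [-1.3, -2.4, 0.2, 0, 0, 0, 0],
  [-1.3, -2.4, 0, 0, 0, 0, 0],
  [-1.3, -2.4, 0, 0, 0, 0, 0],
  [-1.3, -2.4, 0, 0, 0, 0, 0],
  [-1.3, -2.4, 0, 0, 0, 0, 0],
  [-1.3, -2.4, 0, 0, 0, 0, 0],
  [-1.2, -1.6, 0, 0, 0, 0, 0],
  [-0.5, -0.8, 0, 0, 0, 0, 0],
  [0, 0, 0, 0, 0, 0, 0],
])

```text
time: 11.7
position: [497.6, -128.7, 204.1]
tcp_rot: [-0.017, 0.184, 0.983, 0.001]
force: [-0.2, 0.4, -0.3]
finger_gap: 0.497
```

```bash
python3 -c "
from h import *
go([509,-125.4,200],69)"
```

```text
shift cm [-0.95  0.72  0.38]
turn [-0.0045 -0.0344 -0.0032] yaw 68.81953901879466 pos [ 497.6 -128.7  204.1] F [-0.18  0.39 -0.35] gap 0.4970150399256494
```

Request:
drive_tool([
  [-0.95, 0.7, 0, -0.0045, -0.034, -0.003, 0],
  [0, 0, 0, 0, 0, 0, 0],
  [0, 0, 0, 0, 0, 0, 0],
])

```text
time: 12.0
position: [507.4, -123.1, 201.5]
tcp_rot: [-0.003, 0.182, 0.983, 0.001]
force: [-0.4, -0.6, -0.4]
finger_gap: 0.499
```

```bash
python3 -c "
from h import *
go([509,-125.4,190],69)"
```

```text
shift cm [-0.24 -0.16  1.15]
turn [ 0.0008 -0.0059  0.0007] yaw 69.03802603531138 pos [ 507.4 -123.1  201.5] F [-0.43 -0.55 -0.36] gap 0.4993960001444339
```

Request:
drive_tool([
  [-0.2, -0.15, 0.6, 0, -0.006, 0, 0],
  [0, 0, 0, 0, 0, 0, 0],
  [0, 0, 0, 0, 0, 0, 0],
])

```text
time: 12.3
position: [508.0, -124.0, 194.8]
tcp_rot: [-0.001, 0.181, 0.983, 0.0]
force: [-0.1, -0.8, 0.5]
finger_gap: 0.5
```

```bash
python3 - <<'E'
from h import *
go([509,-125.4,190],69)
n="side"; p,d=viewer.camera(n); cv2.imwrite("pics/side9.png",p[:,:,::-1])
u0,v0=map(int,proj(n,[507,-124,190])); u0-=45;v0-=35;S=8
c=cv2.resize(p[v0:v0+70,u0:u0+90,::-1],None,fx=S,fy=S,interpolation=cv2.INTER_NEAREST)
cv2.imwrite("pics/o9side.png",np.clip(c.astype(int)*1.6,0,255).astype(np.uint8))
E
```

```text
shift cm [-0.14 -0.1   0.48]
turn [ 0.0007 -0.0015  0.0024] yaw 69.13702277621329 pos [ 508.  -124.   194.8] F [-0.06 -0.84  0.54] gap 0.5003513285255734
```

View pics/o9side.png

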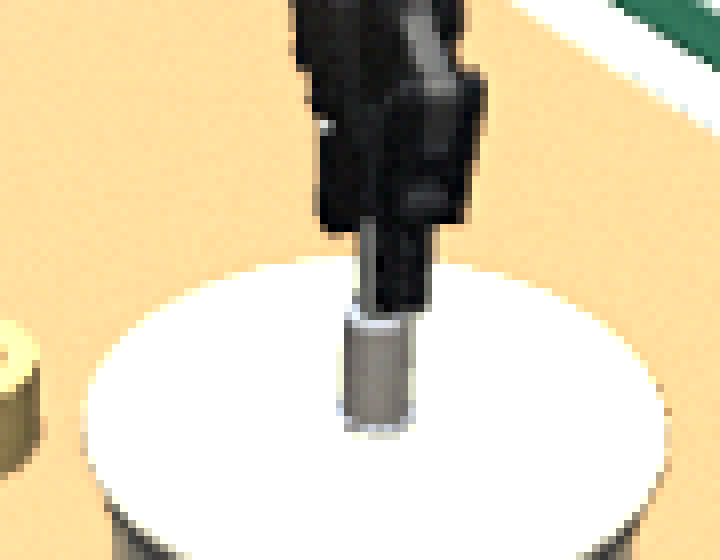

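The fingers straddle the knob: the finger midpoint is at col ~376 and the knob axis at ~378. Going down to put the grasp near the knob's middle.

Request:
drive_tool([
  [-0.1, -0.05, 1, 0, 0, 0, 0],
  [0, 0, 1.5, 0, 0, 0, 0],
  [0, 0, 1.3, 0, 0, 0, 0],
  [0, 0, 0.8, 0, 0, 0, 0],
  [0, 0, 0, 0, 0, 0, 0],
  [0, 0, 0, 0, 0, 0, 0],
])

```text
time: 12.95
position: [508.7, -125.2, 145.5]
tcp_rot: [-0.001, 0.181, 0.983, 0.0]
force: [0.5, -0.6, 1.2]
finger_gap: 0.499
```

```bash
python3 - <<'E'
from h import *
go([509,-125,146],69)
n="side"; p,d=viewer.camera(n); cv2.imwrite("pics/side10.png",p[:,:,::-1])
u0,v0=map(int,proj(n,[507,-124,190])); u0-=45;v0-=35;S=8
c=cv2.resize(p[v0:v0+70,u0:u0+90,::-1],None,fx=S,fy=S,interpolation=cv2.INTER_NEAREST)
cv2.imwrite("pics/o10side.png",np.clip(c.astype(int)*1.6,0,255).astype(np.uint8))
E
```

```text
shift cm [-0.02  0.03 -0.05]
turn [ 0.0006 -0.0016  0.0019] yaw 69.10922439134873 pos [ 508.7 -125.2  145.5] F [ 0.49 -0.59  1.24] gap 0.4989781314245874
```

View pics/o10side.png

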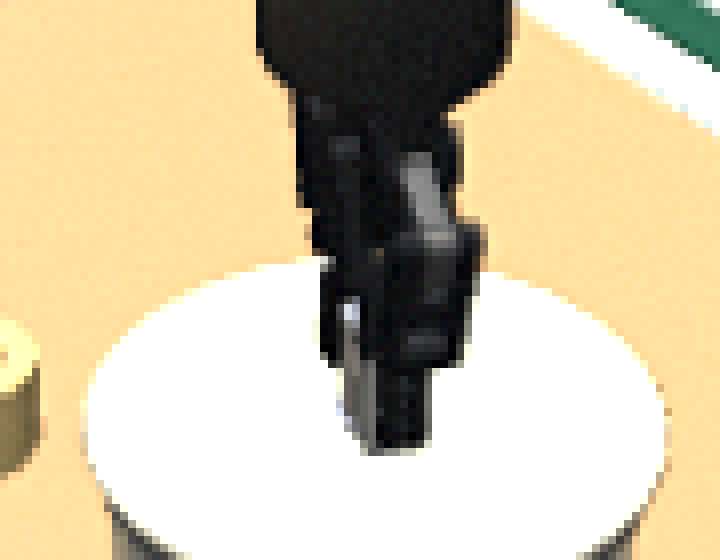

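Request:
drive_tool([
  [0, 0, 0, 0, 0, 0, 1],
  [0, 0, 0, 0, 0, 0, 1],
  [0, 0, 0, 0, 0, 0, 1],
  [0, 0, 0, 0, 0, 0, 1],
  [0, 0, 0, 0, 0, 0, 1],
], squeeze=40)

```text
time: 13.5
position: [509.3, -124.6, 146.5]
tcp_rot: [0.0, 0.181, 0.983, 0.001]
force: [0.5, 0.8, -3.6]
finger_gap: 0.248
```

Request:
drive_tool([
  [0, 0, 0, 0, 0, 0, 1],
  [0, 0, 0, 0, 0, 0, 1],
  [0, 0, 0, 0, 0, 0, 1],
], squeeze=100)

```text
time: 13.8
position: [509.4, -124.6, 146.7]
tcp_rot: [0.0, 0.181, 0.983, 0.001]
force: [1.1, 1.6, -2.0]
finger_gap: 0.229
```

```bash
python3 -c "
from h import *
go([509,-125,146],69)"
```

```text
shift cm [ 0.02 -0.05  0.07]
turn [0.0017 0.0004 0.0023] yaw 69.12920345450378 pos [ 509.4 -124.6  146.7] F [ 1.13  1.64 -1.99] gap 0.22915189376153036
```

Request:
drive_tool([
  [0, 0, -0.1, 0, 0, 0, 1],
  [0, 0, -0.2, 0, 0, 0, 1],
  [0, 0, -0.2, 0, 0, 0, 1],
  [0, 0, -0.2, 0, 0, 0, 1],
])

```text
time: 14.2
position: [508.4, -123.5, 150.9]
tcp_rot: [-0.002, 0.181, 0.983, 0.002]
force: [2.0, 1.3, -7.6]
finger_gap: 0.233
```

Request:
drive_tool([
  [0, 0, -0.2, 0, 0, 0, 1],
  [0, 0, -0.2, 0, 0, 0, 1],
  [0, 0, -0.2, 0, 0, 0, 1],
])

```text
time: 14.5
position: [509.1, -124.0, 159.0]
tcp_rot: [-0.001, 0.181, 0.983, 0.002]
force: [-0.5, 0.2, -3.0]
finger_gap: 0.231
```

```bash
python3 - <<'E'
from h import *
go([509,-125,171],69)
n="side"; p,d=viewer.camera(n); cv2.imwrite("pics/side11.png",p[:,:,::-1])
u0,v0=map(int,proj(n,[507,-124,170])); u0-=45;v0-=35;S=8
c=cv2.resize(p[v0:v0+70,u0:u0+90,::-1],None,fx=S,fy=S,interpolation=cv2.INTER_NEAREST)
cv2.imwrite("pics/o11side.png",np.clip(c.astype(int)*1.6,0,255).astype(np.uint8))
P=cloud(n,d); r=np.hypot(P[...,0]-509,P[...,1]+125); m=(d>0)&(r>40)&(r<80)&(P[...,2]>130)&(P[...,2]<175); print("lid top z",np.median(P[m][:,2]))
E
```

```text
shift cm [-0.03 -0.09 -1.2 ]
turn [ 0.0027 -0.0021  0.0018] yaw 69.10446295290936 pos [ 509.1 -124.   159. ] F [-0.48  0.17 -3.01] gap 0.2305826545333391
lid top z 153.39279405330433
```

View pics/o11side.png

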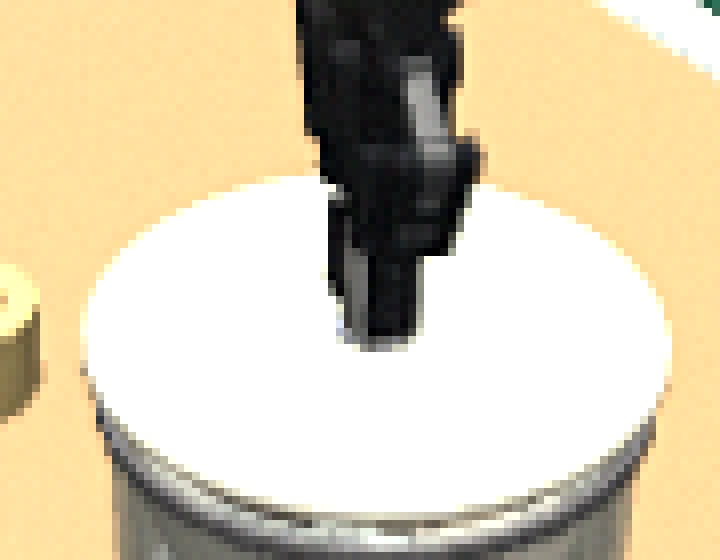

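The lid has come away. It sits about 12 mm up and level, with only its weight (3 N) on the wrist. Raising it to about 25 mm.

Request:
drive_tool([
  [0, -0.05, -0.4, 0, 0, 0, 1],
  [0, 0, -0.4, 0, 0, 0, 1],
  [0, 0, -0.3, 0, 0, 0, 1],
  [0, 0, 0, 0, 0, 0, 1],
  [0, 0, 0, 0, 0, 0, 1],
])

```text
time: 15.05
position: [508.7, -125.6, 172.7]
tcp_rot: [0.0, 0.181, 0.983, 0.001]
force: [1.1, 0.2, -2.4]
finger_gap: 0.231
```

```bash
python3 - <<'E'
from h import *
go([509.3,-124.6,171.5],69)
n="side"; p,d=viewer.camera(n); cv2.imwrite("pics/side12.png",p[:,:,::-1])
P=cloud(n,d); r=np.hypot(P[...,0]-509,P[...,1]+125); m=(d>0)&(r>40)&(r<80)&(P[...,2]>130)&(P[...,2]<185); q=P[m]; print("lid top z",np.median(q[:,2]))
A=np.c_[q[:,:2]-q[:,:2].mean(0),np.ones(len(q))]; 
k=abs(q[:,2]-np.median(q[:,2]))<8; print("slopes",np.linalg.lstsq(A[k],q[k,2],rcond=None)[0])
m=(d>0)&(np.hypot(P[...,0]-477,P[...,1]-92)<40)&(P[...,2]>47)&(P[...,2]<65); print("roll",np.median(P[m][:,2]))
cv2.imwrite("pics/o12.png",cv2.resize(p[150:310,200:400,::-1],None,fx=3.5,fy=3.5))
E
```

```text
shift cm [-0.02  0.11  0.12]
turn [ 0.0011 -0.      0.0016] yaw 69.09223651071909 pos [ 508.7 -125.6  172.7] F [ 1.09  0.19 -2.44] gap 0.2310625308976326
lid top z 167.12038596938808
slopes [4.57960838e-04 1.17219284e-03 1.67179549e+02]
roll 52.694170521156224
```

View pics/o12.png

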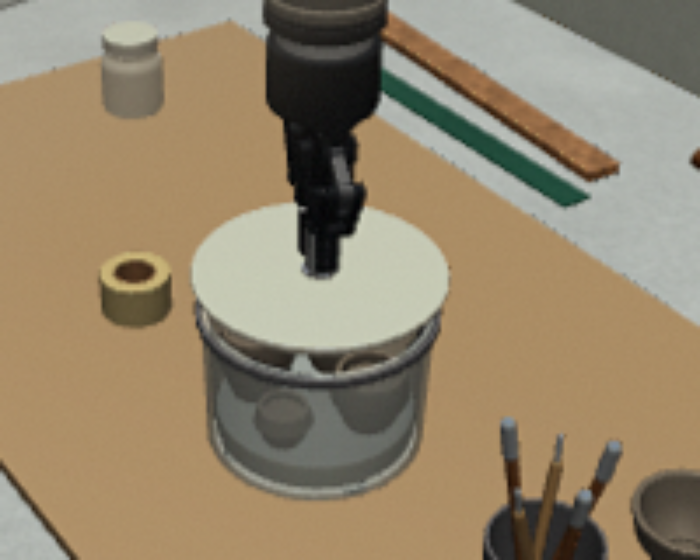

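The lid is level and about 26 mm above the rim (underside z ≈161), centred, and the roll is flat on the board. I'll let it settle, check for drift, then hand in.

Request:
drive_tool([
  [0, 0, 0, 0, 0, 0, 1],
  [0, 0, 0, 0, 0, 0, 1],
  [0, 0, 0, 0, 0, 0, 1],
  [0, 0, 0, 0, 0, 0, 1],
  [0, 0, 0, 0, 0, 0, 1],
])

```text
time: 15.6
position: [508.4, -125.4, 172.0]
tcp_rot: [-0.001, 0.181, 0.983, 0.001]
force: [0.3, -0.6, -3.4]
finger_gap: 0.237
```

```bash
python3 - <<'E'
from h import *
go([509.3,-124.6,171.5],69); print(manip.get_state()["joint_velocities"].round(4))
n="side"; p,d=viewer.camera(n)
P=cloud(n,d); r=np.hypot(P[...,0]-509,P[...,1]+125); m=(d>0)&(r>40)&(r<80)&(P[...,2]>150)&(P[...,2]<185); z=np.median(P[m][:,2]); print("lid top z",z)
if 158<z<175: finish_job(); print("handed in")
E
```

```text
shift cm [-0.05  0.11  0.05]
turn [ 0.0011 -0.0014  0.0017] yaw 69.09478262054334 pos [ 508.4 -125.4  172. ] F [ 0.32 -0.59 -3.42] gap 0.23743061775937813
[ 0.0014  0.0005  0.0023  0.     -0.0005  0.001 ]
lid top z 166.48034894761713
the job is handed in; nothing more can be done
handed in
```

I lifted the roll straight up off the knob and set it down flat on clear board at about (477, 92) mm. I then gripped the knob at 100 N and eased the lid out of its seal in 1–2 mm steps. I handed the job in at about 15.7 s, with the gripper still holding the lid over the tub; no verdict was given.

**Last checks:**
- **Lid height:** the top was at z ≈ 166.5 mm, so the underside was about 25 mm above the rim. The highest reading was about 26 mm.
- **Lid level and centring:** its slope was about 0.001 rad. The gripper was about 1 mm from where it first gripped the seated lid.
- **Lid held still:** the arm was nearly still, with joint speeds of 0.002 rad/s or less. The wrist carried about 3 N, roughly the lid's weight.
- **Roll:** it stood flat, with its top at about 53 mm as expected. It was well clear of the tub and the gripper.
- **Other things:** the jar, cup and bowl looked undisturbed in the side picture.

**Disagreement:** the two cameras differed by about 5 mm in y for the lid and roll. I resolved this by comparing the fingers and the objects directly in the side view, and both grasps closed on their targets as expected.

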